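Press open the touch-top paper caddy

TASK

Open the blue paper caddy, ready for the torn label scraps: press its hatch down once, gently, with a fingertip on the round mark near its front edge until the latch lets go, then draw the finger away so that the hatch springs up. Watch it standing fully open, untouched, for two full seconds before you finish, to be sure it stays up, and do not push it back down. Leave the green food caddy shut, and do not shove, pick up or carry anything on the table.

Things in the scene. Friction and masses are not known exactly. Their poses are not given: they have to be found in the camera images.
- paper_caddy: Blue paper caddy: loose, empty countertop bin of about 0.9 kg, white body, grey lid frame, blue hatch. 218 mm (x) by 178 mm (y), frame top 198 mm above the table, steel bail folded 9 mm behind the rear. Origin: centre of underside; +x runs from the hatch's front edge to its rear hinge, so -x faces roughly to the robot (within 0.5 rad); z up. The blue and green caddies may stand left or right.
- paper_hatch (a joint): angle of the blue hatch (161 mm front to back, 128 mm wide), rad: about 0 latched shut, 1.38 fully open, near upright at the rear. A press of 3.5 to 5 N on the mark sinks it; past 6 mm (-0.04) the latch lets go, and as the finger leaves, it springs up, damped, in about 2 s and stays. A shallower press springs back shut. Rubber stop 10 mm down (-0.07). Pushed down again when open, it relatches.
- paper_caddy_pad (a point): centre of the round press mark on top of the blue hatch (white ring, 34 mm across, round a blue disc), on the centre line, 24 mm behind the hatch's front edge and 139 mm ahead of its hinge axis; moves with the hatch. Shut, it is 205 mm above the table, 7 mm above the frame. Its axes are the hatch's (the caddy's when shut).
- paper_caddy_hinge (a point): point on the blue hatch's hinge axis, fixed on the caddy, 75 mm behind its centre and 194 mm above the table; the axis runs along the caddy's y
- food_caddy: Green food caddy: loose, empty countertop bin of about 0.9 kg, white body, grey lid frame, green hatch. 218 mm (x) by 178 mm (y), frame top 198 mm above the table, steel bail folded 9 mm behind the rear. Origin: centre of underside; +x runs from the hatch's front edge to its rear hinge, so -x faces roughly to the robot (within 0.5 rad); z up. The blue and green caddies may stand left or right.
- food_hatch (a joint): angle of the green hatch, rad: about 0 latched shut, negative when pressed, 1.38 fully open; the same size and latch as the blue hatch. It stays shut.
- food_caddy_pad (a point): the same press mark on the green hatch (not to be pressed)
- foil_tray: single open aluminium foil tray, 150 x 120 x 44 mm, loose and light, on the far side of the table; origin: centre of its underside, x along its length
- foil_stack: stack of five nested aluminium foil trays, 150 x 120 x 68 mm, loose, on the robot's side of the table; origin: centre of the underside
- tongs: steel serving tongs lying flat, 245 mm long, 60 mm wide, 26 mm high, loose, on the far side of the table; origin: on the table near their middle, x towards the jaws
- phone: black phone lying flat, 150 x 73 x 8 mm, loose; origin: centre of the underside
- shaker: glass salt shaker with a steel cap, 52 mm in diameter, 106 mm high, loose, standing between the two caddies; origin: centre of the underside
- tub_lids: two stacked tub lids (dark blue on magenta), together about 222 x 150 x 25 mm, loose; origin: centre of the underside
- rice_tub: clear tub with a white lid and red clips, 200 x 156 x 132 mm, loose; origin: centre of the underside
- jug: black vacuum jug with a side handle, 128 mm in diameter, 234 mm high, loose; origin: centre of the underside

How it is judged (in metres and radians):
On the way, in this order (a step that is already met when the one before it is completed fails the run):
1. the blue hatch is pressed down by the fingers, on the mark, until its latch lets go (value of joint paper_hatch below -0.025 rad and contact force between the fingers and paper_caddy above 0.5 N and horizontal distance between the grasp point and paper_caddy_pad below 0.025 m), for 0.02 s.
2. the blue hatch stands fully open, untouched, for two seconds (value of joint paper_hatch above 1.25 rad and contact force between each of the fingers, the arm and paper_caddy below 0.1 N), for 2 s.
At the end, for the whole second after the job is handed in: The blue hatch stands fully open (more than 1.25 rad of 1.38) and at rest, after two seconds of watching it untouched; the green hatch is shut; both caddies stand upright within 30 mm of where they were (value of joint paper_hatch above 1.25 rad and velocity of joint paper_hatch between -0.05 and 0.05 rad/s and value of joint food_hatch between -0.012 and 0.03 rad and distance of each of paper_caddy, food_caddy from where it was at the start of the episode below 0.03 m and angle between each of paper_caddy, food_caddy's own z axis and vertical below 0.05 rad and linear speed of each of paper_caddy, food_caddy below 0.02 m/s).
It fails at once if the blue hatch is pushed back down after it has popped open (value of joint paper_hatch above 0.15 rad and velocity of joint paper_hatch below -0.2 rad/s).
It fails at once if the green hatch is pressed or opened (value of joint food_hatch above 0.05 rad or value of joint food_hatch below -0.015 rad).
It fails at once if the blue caddy is pressed or struck with more than 40 N (contact force between any of the fingers, the arm and paper_caddy above 40 N).
It fails at once if a caddy is shoved, lifted or tipped (distance of any of paper_caddy, food_caddy from where it was at the start of the episode above 0.03 m or angle between any of paper_caddy, food_caddy's own z axis and vertical above 0.1 rad).
It fails at once if another thing on the table is shoved, lifted or knocked over (distance of any of foil_tray, foil_stack, tongs, phone, shaker, tub_lids, rice_tub, jug from where it was at the start of the episode above 0.03 m or angle between any of foil_tray, foil_stack, tongs, phone, shaker, tub_lids, rice_tub, jug's own z axis and vertical above 0.3 rad).
It also fails if it takes over 37 s, if anything falls off the work surface, if the arm or the gripper's body presses on something with over 40 N, if the wrist force passes 120 N, or if a joint passes its speed limit or range.

ROBOT

A 6-joint arm with a two-finger parallel gripper is mounted at the origin on the work surface. World frame = base frame: x ahead of the robot, y to its left, z up, the work surface at z = 0. Lengths are in mm, angles in degrees, forces in N, time in s.
With the tool pointing down it reaches from about 300 to 850 mm from the base axis. Payload 4.2 kg.
Tool frame: the origin (TCP) lies between the finger pads; the fingertips stand 19 mm ahead of it and the grasp point (between the pads) is the TCP (env.tips_ahead is the distance from the TCP to the fingertips, in mm); z points along the fingers, y is the direction in which the jaws open and shut (so a half turn about z gives the same grasp; the last joint's range is limited). The gripper opens to 91 mm and grips with 3 to 60 N. Pads are 32 mm wide; open, the fingers measure 118 mm over their backs; the gripper's body (76 mm by 178 mm) begins 60 mm behind the grasp point.
Start: joints at [-75.344, 18.312, 89.639, -0, 72.044, -1.146], TCP at [156.584, -553.283, 232.976] pointing down, gripper open.
Joint ranges: [-177.97, 177.97], [-48.28, 115.42], [12.27, 149.76], [-77.06, 257.06], [2.81, 150.46], [-146.56, 146.56]. Speed limits (degrees/s): [147.25, 147.25, 180, 180, 180, 180].

INTERFACE

Orientations are given as [roll, pitch, yaw] about the fixed x, y, z axes, in that order (R = Rz(yaw) Ry(pitch) Rx(roll)).
In Python, from workcell import telemetry, viewer, job_done, env gives the robot as it stands. The module is installed in compiled form; this text tells all that it offers.
- The arm moves only by the shell command python3 -m jog 'ROWS' [FORCE]. ROWS is JSON, a list of rows, each a list of 3 entries, a list of its own where there are three numbers: the shift along the tool's x, y, z in cm, then the turn about the tool's z in degrees, then the opening, from 0 (shut) to 1 (fully open). A call has 1 to 10 rows; each row shifts and turns the pose as measured when the row begins, along the tool's axes as they then stand; what a row does not reach is not made up. A row lasts 1/8 s, in which the tool goes at most 62.5 mm and 10.7 degrees, less where a joint would pass 70% of its speed; a pose out of reach is approached as far as the arm can. A call is refused whole if a number of a shift passes 6.25 or a number of a turn 10.7, either way. A call with a gripper value outside its range is refused whole. The fingers move at their own pace and stop on an object; FORCE is the grip in N (left out, the last holds). Time passes only in rows, so rows that do not move let the fingers close. It gives the time, the measured TCP pose, the force and the opening at its end, in the units of the state.
- telemetry.state(): the state, without advancing time (a new reading comes with each control period).
- viewer.grab_frame(name): name is "side" or "top"; returns a dict with "color" (400x640x3 uint8, red, green, blue), "K" (3x3 intrinsics, pixels), "rvec" (rotation vector, rad) and "tvec" (3), from world to camera coordinates, as OpenCV has them. Camera axes: x right, y down, z forward; pixel columns grow to the right and rows downward; lengths in mm; the calibration is good to about 2 mm. A picture is of the moment at which its call begins. There is no depth.
- job_done(): hands the job in, once; it reports no verdict.
The state is a dict: "time_s": time; "qpos": joint angles; "qvel": joint speeds; "effort": joint torques, N m; "ee_pos": TCP position; "ee_rot": TCP orientation; "force": force on the tool from outside, world axes, zero at the start; "torque": the same for the moment, N m; "gripper_width": finger opening in mm.
Only numpy, scipy, OpenCV 4.12 (cv2) and the standard library are available. Lean on these libraries where they do the work, as an engineer would, in place of code of your own. Each camera call takes 0.05 s, during which the arm holds its last target. There are 200 camera calls.

## Working session

There is one attempt and no reset: what is moved stays moved. The work goes in short steps, Python scripts to look and compute and a shell command to move; the robot and the scene stay as the last step left them, time stands still between calls to the robot, and variables do not carry over. Pictures are saved under pics/ and viewed, about 8 in all and at most 12, crops included, and the job is handed in when it is done.

```bash
mkdir -p pics
python3 - <<'E'
from workcell import telemetry, viewer
import cv2,pickle
fs={}
for n in("top","side"):
    f=viewer.grab_frame(n);fs[n]=f
    cv2.imwrite(f"pics/{n}0.png",f["color"][:,:,::-1])
pickle.dump(fs,open("f0.pkl","wb"))
print(telemetry.state())
E
```

```text
{'time_s': 0.1, 'qpos': array([-7.53426209e+01,  1.83491590e+01,  8.96972436e+01, -1.92724535e-04,
        7.20450546e+01, -1.14533399e+00]), 'qvel': array([ 0.00660281, -0.07907903, -0.18783134, -0.06297134, -0.14373319,
       -0.01471723]), 'effort': array([ 4.23048486e-04, -4.13332951e+01, -2.32510257e+01,  7.28862570e-02,
        4.22279129e-02, -5.21228799e-05]), 'ee_pos': array([ 156.48940717, -552.87140812,  232.2072191 ]), 'ee_rot': array([-1.79908558e+02, -1.64488404e-03,  1.58027714e+01]), 'force': array([-0.21108033,  0.17587258,  1.00926612]), 'torque': array([-0.01364416,  0.02076766, -0.06588002]), 'gripper_width': 91.00980038923629}
```

View pics/top0.png

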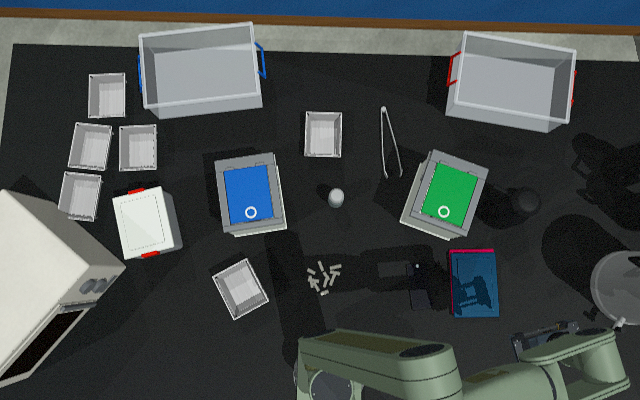

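View pics/side0.png

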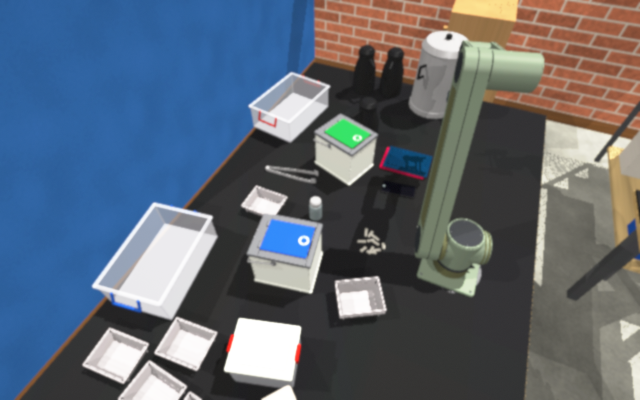

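The top view shows the blue hatch left at about (249,195) with its ring at (251,212), and the green one right with its ring at (444,211). In the side view the blue ring is at about (304,241). The arm is clear of both caddies.

```bash
cat > h.py <<'E'
import cv2,numpy as np
def ray(f,uv,z):
    R=cv2.Rodrigues(np.array(f["rvec"],float))[0];t=np.ravel(f["tvec"]).astype(float)
    p=cv2.undistortPoints(np.array([[uv]],float),np.array(f["K"],float),None).ravel()
    C=-R.T@t;d=R.T@np.array([p[0],p[1],1]);return C+d*(z-C[2])/d[2]
def blue(f,box):
    x0,y0,x1,y1=box;h=cv2.cvtColor(f["color"],cv2.COLOR_RGB2HSV)
    m=cv2.inRange(h,(100,150,90),(125,255,255));k=np.zeros_like(m);k[y0:y1,x0:x1]=m[y0:y1,x0:x1];return k
E
python3 - <<'E'
import pickle,cv2,numpy as np
from h import *
fs=pickle.load(open("f0.pkl","rb"))
for n,b,rb in(("top",(210,150,290,240),(242,203,260,221)),("side",(255,210,330,265),(296,233,312,249))):
    f=fs[n];m=blue(f,b)
    c=max(cv2.findContours(m,cv2.RETR_EXTERNAL,cv2.CHAIN_APPROX_NONE)[0],key=cv2.contourArea)
    r=cv2.minAreaRect(c);print(n,r)
    if n=="top":
        P=[ray(f,p,204)[:2] for p in cv2.boxPoints(r)];print("corners",np.round(P))
        e=[P[(i+1)%4]-P[i] for i in range(4)];print([(round(np.hypot(*v)),round(np.degrees(np.arctan2(v[1],v[0])),1)) for v in e])
    x0,y0,x1,y1=rb;S=f["color"][y0:y1,x0:x1].min(2).astype(float);S=np.where(S>110,S,0)
    yy,xx=np.mgrid[y0:y1,x0:x1];uv=((xx*S).sum()/S.sum(),(yy*S).sum()/S.sum())
    print("ring",np.round(uv,1),np.round(ray(f,uv,205),1))
E
```

```text
top ((247.91998291015625, 193.9399871826172), (53.598697662353516, 43.133514404296875), 81.8698959350586)
corners [[613. 337.]
 [635. 211.]
 [476. 182.]
 [455. 307.]]
[(128, np.float64(-80.1)), (161, np.float64(-169.7)), (126, np.float64(99.7)), (161, np.float64(11.0))]
ring [250.4 211.8] [490.7 249.3 205. ]
side ((287.076904296875, 238.11538696289062), (49.22515106201172, 31.182466506958008), 11.309932708740234)
ring [303.8 240.5] [489.3 248.9 205. ]
```

Ring estimates from the two views agree: about (490, 249), caddy yaw about 10°. I'll raise the tool, close the fingers and cross over.

```bash
python3 -m jog '[[[0,0,-4],0,0],[[0,0,-4],5.5,0],[[3,-5,0],0,0],[[3,-5,0],0,0],[[3,-5,0],0,0],[[3,-5,0],0,0],[[3,-5,0],0,0],[[3,-5,0],0,0],[[3,-5,0],0,0],[[3,-5,0],0,0]]' 20
```

```text
time_s: 1.35
ee_pos: [325.9, -106.8, 313.0]
ee_rot: [-179.5, -0.1, 9.6]
force: [0.2, 0.7, -0.0]
gripper_width: 0.6
```

```bash
python3 -m jog '[[[3.1,-4.6,0],0,0],[[3.1,-4.6,0],0,0],[[3.1,-4.6,0],0,0],[[3.1,-4.6,0],0,0],[[3.1,-4.6,0],0,0],[[3.1,-4.6,0],0,0],[[3,-4,0],0,0],[[0,0,0],0,0],[[0,0,0],0,0]]'
```

```text
time_s: 2.48
ee_pos: [487.6, 256.4, 312.2]
ee_rot: [-179.8, 0.1, 10.0]
force: [0.7, -1.2, 0.0]
gripper_width: 0.8
```

```bash
python3 -m jog '[[[0.1,0.8,3],0,0],[[0,0,2.5],0,0],[[0,0,1],0,0],[[0,0,0],0,0],[[0,0,0],0,0]]'
python3 - <<'E'
from workcell import telemetry, viewer
import cv2
c=[cv2.resize(viewer.grab_frame(n)["color"][y:y+100,x:x+130,::-1],None,fx=4,fy=4,interpolation=2) [:,:390] if 0 else cv2.resize(viewer.grab_frame(n)["color"][y:y+140,x:x+130,::-1],None,fx=3,fy=3,interpolation=cv2.INTER_CUBIC) for n,x,y in(("side",230,140),("top",190,140))]
cv2.imwrite("pics/c1.png",cv2.hconcat(c));s=telemetry.state();print(s["ee_pos"],s["ee_rot"],s["force"],s["time_s"])
E
```

```text
time_s: 3.1
ee_pos: [488.9, 244.1, 248.5]
ee_rot: [-179.8, -0.1, 9.7]
force: [-0.6, 0.2, 0.7]
gripper_width: 0.3
[488.90522906 244.32544918 248.51467605] [-1.79769776e+02 -1.13027458e-01  9.72568695e+00] [-0.98729814  0.04683938 -1.10153527] 3.2
```

View pics/c1.png

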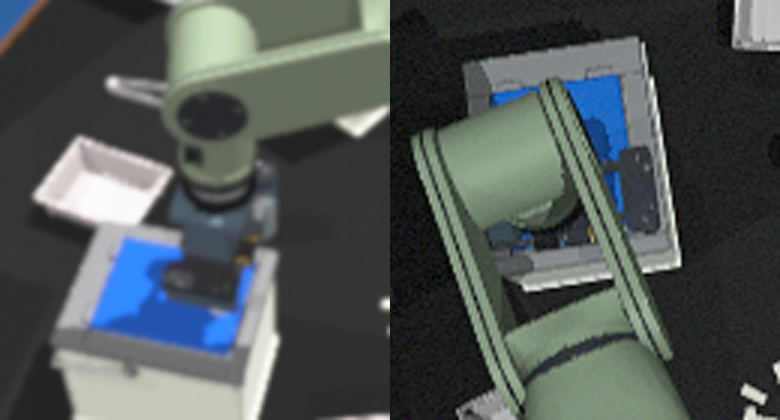

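The gripper stands over the front of the blue hatch, with its shadow on it (side crop about (190,270)). The ring is hidden behind the hand. I'll correct y by 5 mm and go down in small steps.

```bash
python3 -m jog '[[[0.2,-0.5,1],0,0],[[0,0,0.7],0,0],[[0,0,0.2],0,0],[[0,0,0],0,0],[[0,0,0],0,0]]'
```

```text
time_s: 3.82
ee_pos: [490.4, 250.6, 228.7]
ee_rot: [-179.8, -0.2, 9.8]
force: [-0.2, -0.2, -0.4]
gripper_width: 0.4
```

```bash
python3 -m jog '[[[0,0,0.3],0,0],[[0,0,0.3],0,0],[[0,0,0.2],0,0]]';python3 -m jog '[[[0,0,0.2],0,0]]';python3 -m jog '[[[0,0,0.2],0,0]]'
```

```text
time_s: 4.2
ee_pos: [490.5, 250.6, 221.5]
ee_rot: [-179.7, -0.2, 9.8]
force: [-2.2, -0.0, 4.2]
gripper_width: 0.6
time_s: 4.32
ee_pos: [490.4, 250.6, 219.8]
ee_rot: [-179.7, -0.2, 9.8]
force: [-2.6, -0.4, 4.2]
gripper_width: 0.3
time_s: 4.45
ee_pos: [490.3, 250.6, 218.1]
ee_rot: [-179.7, -0.3, 9.7]
force: [-2.1, 0.1, 6.2]
gripper_width: 0.5
```

```bash
python3 -m jog '[[[0,0,0.2],0,0]]';python3 -m jog '[[[0,0,0.1],0,0]]'
```

```text
time_s: 4.58
ee_pos: [490.3, 250.6, 216.4]
ee_rot: [-179.7, -0.3, 9.8]
force: [-2.0, -1.5, 7.8]
gripper_width: 0.7
time_s: 4.7
ee_pos: [490.2, 250.5, 215.5]
ee_rot: [-179.7, -0.3, 9.7]
force: [-1.0, -0.9, 5.0]
gripper_width: 0.5
```

```bash
python3 -m jog '[[[0,0,0.1],0,0]]'; python3 -m jog '[[[-1,0,-4],0,0],[[-5,0,-3],0,0],[[-5,0,-2],0,0],[[-5,0,-1],0,0],[[0,0,0],0,0],[[0,0,0],0,0]]'
python3 - <<'E'
from workcell import viewer
import cv2
cv2.imwrite("pics/s2.png",viewer.grab_frame("side")["color"][:,:,::-1])
E
```

```text
time_s: 4.82
ee_pos: [490.2, 250.6, 214.5]
ee_rot: [-179.7, -0.3, 9.7]
force: [-1.7, -0.9, 4.2]
gripper_width: 0.0
time_s: 5.58
ee_pos: [330.2, 223.0, 312.6]
ee_rot: [-179.7, -0.3, 9.7]
force: [0.3, -0.3, -0.0]
gripper_width: 0.0
```

View pics/s2.png

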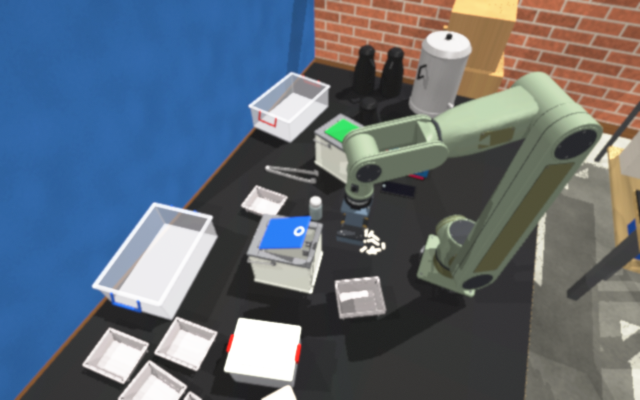

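The hatch has popped and is rising: the ring is now at (299,231) and the hand is clear at (350,225). Now I'll wait without moving.

```bash
Z='x'; for i in 1 2; do python3 -m jog '[[[0,0,0],0,0],[[0,0,0],0,0],[[0,0,0],0,0],[[0,0,0],0,0],[[0,0,0],0,0],[[0,0,0],0,0],[[0,0,0],0,0],[[0,0,0],0,0],[[0,0,0],0,0],[[0,0,0],0,0]]'; done
python3 - <<'E'
from workcell import viewer
import cv2
c=[cv2.resize(viewer.grab_frame(n)["color"][y:y+140,x:x+130,::-1],None,fx=3,fy=3,interpolation=cv2.INTER_CUBIC) for n,x,y in(("side",230,160),("top",190,120))]
cv2.imwrite("pics/c3.png",cv2.hconcat(c))
E
```

```text
time_s: 6.88
ee_pos: [332.4, 223.3, 310.7]
ee_rot: [-179.8, -0.0, 9.6]
force: [0.2, -0.1, -0.7]
gripper_width: 0.5
time_s: 8.12
ee_pos: [332.4, 223.3, 310.7]
ee_rot: [-179.8, -0.0, 9.6]
force: [-0.9, -0.1, -0.4]
gripper_width: 0.6
```

View pics/c3.png

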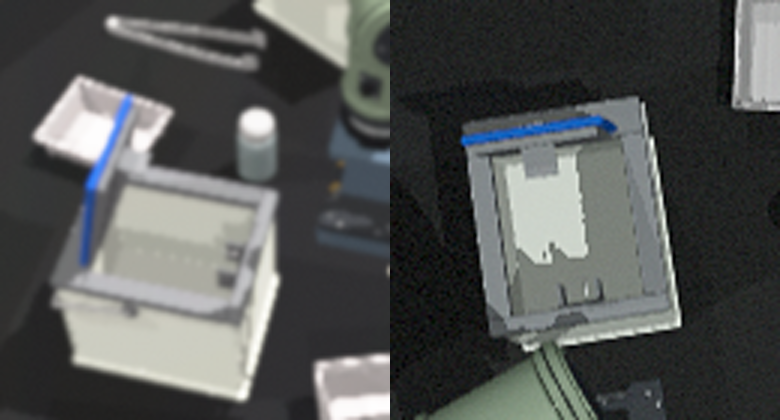

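The hatch stands upright at the rear (blue edge about (110,180) in the side crop) and the caddy hasn't moved. I'll watch for over two more seconds, then compare pictures.

```bash
python3 -c "
from workcell import viewer;import pickle;pickle.dump({n:viewer.grab_frame(n) for n in('side','top')},open('f1.pkl','wb'))"
for i in 1 2 3; do python3 -m jog '[[[0,0,0],0,0],[[0,0,0],0,0],[[0,0,0],0,0],[[0,0,0],0,0],[[0,0,0],0,0],[[0,0,0],0,0],[[0,0,0],0,0],[[0,0,0],0,0],[[0,0,0],0,0],[[0,0,0],0,0]]' | head -1; done
python3 - <<'E'
from workcell import viewer
import pickle,cv2,numpy as np
from h import *
a=pickle.load(open("f1.pkl","rb"));z=pickle.load(open("f0.pkl","rb"))
for n,b,g in(("side",(255,180,330,265),(320,110,375,150)),("top",(205,140,290,240),(410,150,490,230))):
    f=viewer.grab_frame(n)
    print(n,"blue then/now",[np.round(np.argwhere(blue(k,b)).mean(0),2) for k in(a[n],f)])
    def G(k):
        m=cv2.inRange(cv2.cvtColor(k["color"],cv2.COLOR_RGB2HSV),(50,150,90),(75,255,255));p=np.argwhere(m);p=p[(p[:,1]>g[0])&(p[:,1]<g[2])&(p[:,0]>g[1])&(p[:,0]<g[3])];return len(p),np.round(p.mean(0),2)
    print("green start/now",G(z[n]),G(f))
    cv2.imwrite(f"pics/{n}4.png",f["color"][:,:,::-1])
E
```

```text
time_s: 9.57
time_s: 10.82
time_s: 12.08
side blue then/now [array([219.9 , 262.19]), array([220.21, 262.11])]
green start/now (564, array([132.66, 345.94])) (303, array([129.31, 340.19]))
top blue then/now [array([162.85, 238.82]), array([162.86, 238.47])]
green start/now (2143, array([193.47, 449.34])) (2139, array([193.43, 449.37]))
```

View pics/top4.png

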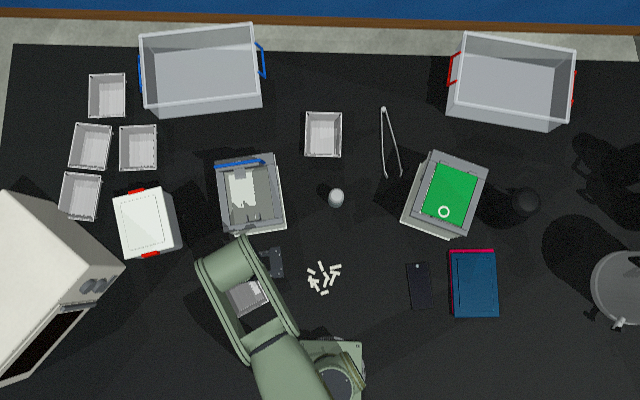

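The blue hatch is still upright at (240,162) and nothing else has moved. The green hatch is unchanged at (449,193); in the side view the arm partly hides it. I'm handing in.

```bash
python3 -c "
from workcell import job_done;print(job_done())"
```

```text
the job is handed in; nothing more can be done
None
```

The blue paper caddy is open and the job is handed in. I pressed the mark once with the closed fingertips, about 8–10 mm deep with a measured peak of about 8 N. Then I drew the finger up and back, and the hatch sprang upright.

- **Blue hatch:** I watched it untouched for about 4 s. Between the first and last pictures its blue area shifted less than 0.4 px in both views.
- **Green hatch:** in the top view it matches the start to within 0.1 px, so it stayed shut. The side-view check was no use, because the arm hid part of it.
- **Everything else:** nothing visible in the last top view looks moved. The foil stack was mostly hidden under the arm there. The side view right after the press showed it in place.
- **Press force:** the noisy wrist reading (about 4–8 N) ran somewhat above the stated 3.5–5 N, but far below the 40 N limit.

The hand-in gave no verdict.

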